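# Set up the icing row from the sauce warmer

### The arm

A 6-joint arm with a two-finger parallel gripper is mounted at the origin on the work surface. World frame = base frame: x ahead of the robot, y to its left, z up, the work surface at z = 0. Lengths are in m, angles in rad, forces in N, time in s.
With the tool pointing down it reaches from about 0.425 to 1.125 m from the base axis. Payload 14.9 kg.
Tool frame: the origin (TCP) lies midway between the tips of the shut fingers; the grasp point (between the pads) lies 19 mm behind it; z points along the fingers, y is the line along which they close (so a half turn about z gives the same grasp; the last joint's range is limited). The gripper opens to 91 mm and grips with 3 to 60 N. Pads are 32 mm wide; open, the fingers measure 118 mm over their backs; the gripper's body (76 mm by 178 mm) begins 60 mm behind the grasp point.
Start: joints at [-1.244, 0.379, 1.734, -0, 1.028, -0.033], TCP at [0.246, -0.655, 0.214] pointing down, gripper open.
Joint ranges: [-2.77, 2.77], [-0.74, 2.19], [0, 2.66], [-1.06, 4.2], [0.31, 2.87], [-3.08, 3.08]. Speed limits (rad/s): [1.89, 1.89, 2.39, 3.14, 3.14, 3.14].

### API

Orientations are given as a unit quaternion [w, x, y, z].
In Python, from cell import get_state, cams, ticket gives the robot as it stands.
- The arm moves only by the tool servo_tool, never from a script. Its argument "commands" is a list of rows, each an object with "turn": the turn, a rotation vector about the tool's x, y, z in rad, a list of three; "dp": the shift along the tool's x, y, z in cm, a list of three; "hand": the closure, from -1 (fully open) to 1 (shut), so that 0 is half open. In form: [{"turn": [ax, ay, az], "dp": [x, y, z], "hand": hand}, ...]. A call has 1 to 12 rows; each row shifts and turns the commanded pose from where the row before left it, along the tool's axes as they then stand; what a row does not reach is not made up. A row lasts 1/12 s, in which the tool goes at most 41.7 mm and 7.16 degrees, less where a joint would pass 70% of its speed; a pose out of reach is approached as far as the arm can. A call with a gripper value outside its range is refused whole. The fingers move at their own pace and stop on an object; "force" is the grip in N (left out, the last holds). Time passes only in rows, so rows that do not move let the fingers close. It gives the time, the measured TCP pose, the force, the opening and the grip force at its end, in the units of the state.
- get_state(): the state, without advancing time (a new reading comes with each control period).
- cams.snapshot(name): name is "scene" or "side" or "wrist"; returns a dict with "pixels" (384x512x3 uint8, blue, green, red), "range_z" (384x512 float32, m along the optical axis (not along the pixel's ray), 0 where there is no reading), "mtx" (3x3 intrinsics, pixels), "R" (3x3) and "t" (3): a world point X has camera coordinates R X + t. Camera axes: x right, y down, z forward; pixel columns grow to the right and rows downward; lengths in m; the calibration is good to about 2 mm. A picture is of the moment at which its call begins.
- ticket.job_done(): hands the job in; it is judged then, once.
The state is a dict: "t": time; "q": joint angles; "dq": joint speeds; "tau": joint torques, N m; "tool_pos": TCP position; "eef_rot": TCP orientation; "wrist_force": force on the tool from outside, world axes, zero at the start; "ft_torque": the same for the moment, N m; "width": finger opening in m; "grip_force": force on a finger pad.
Only numpy, scipy, OpenCV 4.12 (cv2) and the standard library are available. Lean on these libraries where they do the work, as an engineer would, in place of code of your own. Each camera call takes 0.05 s, during which the arm holds its last target. There are 200 camera calls.

### The job

The three icing bottles and the jar are warm: take them out of the warmer's cups and stand them in the wire basket for the decorator, one in each compartment, in the same left-to-right order as they stand in the warmer now. Keep them upright all the way and set each one down gently on the basket's floor.

Things in the scene. Friction and masses are not known exactly. Their poses are not given: they have to be found in the camera images.
- cone: slim round cream squeeze bottle with one long white cone nozzle: body 50 mm diameter, straight sides to 112 mm, white cap 43 mm diameter to 130 mm, nozzle tip at 156 mm; 190 to 325 g. Loose; origin at the centre of its underside, z up; starts on its cup's floor, 18 mm above the counter, up to 4 mm off centre. Grip the side about 108 mm above the origin.
- triple: wide round cream squeeze bottle, flat white cap with three short nozzles: body 58 mm diameter, straight sides to 94 mm, cap 53 mm diameter to 108 mm, tips at 129 mm; 210 to 365 g. Loose; origin at the centre of its underside, z up; starts on its cup's floor, 18 mm above the counter, up to 4 mm off centre. Grip the side about 83 mm above the origin.
- square: square cream bottle with round white cap: body 46 x 46 mm (sides along its x and y) to 122 mm, cap 38 mm diameter to 146 mm; 225 to 390 g. Loose; origin at the centre of its underside, z up; starts on its cup's floor, 18 mm above the counter, up to 4 mm off centre. Its sides start within 0.4 rad of the warmer's. Grip two of its flat sides about 105 mm above the origin.
- jar: short cream jar with a wide flat steel lid: body 58 mm diameter, lid 60 mm diameter from 77 to 100 mm (its top); 250 to 430 g. Loose; origin at the centre of its underside, z up; starts on its cup's floor, 18 mm above the counter, up to 4 mm off centre. Grip the lid about 84 mm above the origin: the fingertips then stay above the rims of cup and basket.
- warmer: long low stainless sauce warmer, 104 x 392 mm, 62 mm high, four round steel cups in a row along its y axis: centres at y = +138, +46, -46, -138 mm, x = 0 (+y is the left end seen from the robot), rims 66 mm above the counter. Fixed. Origin: centre of its underside on the counter; knob and switch on its -x side, facing the robot.
- basket: chromed wire basket, paper-lined, four compartments in a row along its y axis: centres at y = +129, +43, -43, -129 mm, x = 0 (+y is the left end seen from the robot); each 80 mm (x) by 82 mm (y) inside, wire walls 4 mm thick and 45 mm high, floor 3 mm above the counter. Fixed, empty at the start. Origin: centre of its underside on the counter.
- cup_cone: stainless cup (80 mm outside, 76 mm inside diameter, rim 50 mm and inner floor 2 mm above its origin) in which the cone-nozzle bottle stands at the start. The four cups are alike and fixed in the warmer: this one keeps the place that the cone-nozzle bottle came from. Origin: centre of its underside, 16 mm above the counter; z up.
- cup_triple: stainless cup (80 mm outside, 76 mm inside diameter, rim 50 mm and inner floor 2 mm above its origin) in which the three-nozzle bottle stands at the start. The four cups are alike and fixed in the warmer: this one keeps the place that the three-nozzle bottle came from. Origin: centre of its underside, 16 mm above the counter; z up.
- cup_square: stainless cup (80 mm outside, 76 mm inside diameter, rim 50 mm and inner floor 2 mm above its origin) in which the square bottle stands at the start. The four cups are alike and fixed in the warmer: this one keeps the place that the square bottle came from. Origin: centre of its underside, 16 mm above the counter; z up.
- cup_jar: stainless cup (80 mm outside, 76 mm inside diameter, rim 50 mm and inner floor 2 mm above its origin) in which the jar stands at the start. The four cups are alike and fixed in the warmer: this one keeps the place that the jar came from. Origin: centre of its underside, 16 mm above the counter; z up.
Not all that is in view belongs to the job. Leave any green look-alike of the cone alone. What is shaped like the triple but green is not meant.

How it is judged:
At the end, for the whole second after the job is handed in: all four stand upright (within 7 degrees) on the basket's floor, released and at rest, one per compartment (anywhere inside it: within 22 mm of its centre in x and y), each in the same place in the row, counted from the left, as its cup has in the warmer (((y of cup_cone in the frame of warmer between 0.108 and 0.168 m and y of cone in the frame of basket between 0.107 and 0.151 m) or (y of cup_cone in the frame of warmer between 0.016 and 0.076 m and y of cone in the frame of basket between 0.021 and 0.065 m) or (y of cup_cone in the frame of warmer between -0.076 and -0.016 m and y of cone in the frame of basket between -0.065 and -0.021 m) or (y of cup_cone in the frame of warmer between -0.168 and -0.108 m and y of cone in the frame of basket between -0.151 and -0.107 m)) and x of cone in the frame of basket between -0.022 and 0.022 m and z of cone in the frame of basket between -0.005 and 0.011 m and angle between each of cone, triple, square, jar's own z axis and vertical below 0.12 rad and linear speed of each of cone, triple, square, jar below 0.03 m/s and contact force between each of cone, triple, square, jar and the fingers below 0.1 N and ((y of cup_triple in the frame of warmer between 0.108 and 0.168 m and y of triple in the frame of basket between 0.107 and 0.151 m) or (y of cup_triple in the frame of warmer between 0.016 and 0.076 m and y of triple in the frame of basket between 0.021 and 0.065 m) or (y of cup_triple in the frame of warmer between -0.076 and -0.016 m and y of triple in the frame of basket between -0.065 and -0.021 m) or (y of cup_triple in the frame of warmer between -0.168 and -0.108 m and y of triple in the frame of basket between -0.151 and -0.107 m)) and x of triple in the frame of basket between -0.022 and 0.022 m and z of triple in the frame of basket between -0.005 and 0.011 m and ((y of cup_square in the frame of warmer between 0.108 and 0.168 m and y of square in the frame of basket between 0.107 and 0.151 m) or (y of cup_square in the frame of warmer between 0.016 and 0.076 m and y of square in the frame of basket between 0.021 and 0.065 m) or (y of cup_square in the frame of warmer between -0.076 and -0.016 m and y of square in the frame of basket between -0.065 and -0.021 m) or (y of cup_square in the frame of warmer between -0.168 and -0.108 m and y of square in the frame of basket between -0.151 and -0.107 m)) and x of square in the frame of basket between -0.022 and 0.022 m and z of square in the frame of basket between -0.005 and 0.011 m and ((y of cup_jar in the frame of warmer between 0.108 and 0.168 m and y of jar in the frame of basket between 0.107 and 0.151 m) or (y of cup_jar in the frame of warmer between 0.016 and 0.076 m and y of jar in the frame of basket between 0.021 and 0.065 m) or (y of cup_jar in the frame of warmer between -0.076 and -0.016 m and y of jar in the frame of basket between -0.065 and -0.021 m) or (y of cup_jar in the frame of warmer between -0.168 and -0.108 m and y of jar in the frame of basket between -0.151 and -0.107 m)) and x of jar in the frame of basket between -0.022 and 0.022 m and z of jar in the frame of basket between -0.005 and 0.011 m); the robot touches nothing.
It fails at once if a bottle or the jar is tipped over (more than 35 degrees from upright) (angle between any of cone, triple, square, jar's own z axis and vertical above 0.61 rad).
It fails at once if a bottle or the jar is dropped or slammed into the basket (faster than 0.6 m/s with its underside within 40 mm of the floor) ((linear speed of cone above 0.6 m/s and z of cone in the frame of basket below 0.043 m and x of cone in the frame of basket between -0.03 and 0.03 m and y of cone in the frame of basket between -0.165 and 0.165 m) or (linear speed of triple above 0.6 m/s and z of triple in the frame of basket below 0.043 m and x of triple in the frame of basket between -0.03 and 0.03 m and y of triple in the frame of basket between -0.165 and 0.165 m) or (linear speed of square above 0.6 m/s and z of square in the frame of basket below 0.043 m and x of square in the frame of basket between -0.03 and 0.03 m and y of square in the frame of basket between -0.165 and 0.165 m) or (linear speed of jar above 0.6 m/s and z of jar in the frame of basket below 0.043 m and x of jar in the frame of basket between -0.03 and 0.03 m and y of jar in the frame of basket between -0.165 and 0.165 m)).
It also fails if it takes over 96 s, if anything falls off the work surface, if the arm or the gripper's body presses on something with over 40 N, if the wrist force passes 120 N, or if a joint passes its speed limit or range.

## Working session

There is one attempt and no reset: what is moved stays moved. The work goes in short steps, Python scripts to look and compute and a tool call to move; the robot and the scene stay as the last step left them, time stands still between calls to the robot, and variables do not carry over. Pictures are saved under pics/ and viewed, at most 14 in all, crops included, and the job is handed in when it is done.

Besides the shell and the picture viewer there is one more tool, called by a JSON object that holds its "name" and its "arguments". servo_tool: Moves the arm, as the interface text tells. Its arguments: {"type":"object","properties":{"commands":{"type":"array"},"force":{"type":"number"}},"required":["commands"]}

```bash
mkdir -p pics
python3 - <<'E'
from cell import get_state,cams
import cv2,numpy as np
s=get_state();print({k:np.round(v,3).tolist() for k,v in s.items()})
for n in("scene","side"):
    d=cams.snapshot(n);cv2.imwrite(f"pics/{n}0.png",d["pixels"]);np.savez(f"{n}0.npz",**d)
    print(n,-d["R"].T@d["t"],d["R"][2],(d["range_z"]>0).mean())
E
```

```text
{'t': 0.0, 'q': [-1.244, 0.379, 1.735, 0.0, 1.028, -0.033], 'dq': [-0.001, 0.0, -0.001, 0.001, 0.001, 0.002], 'tau': [-0.003, -76.372, -43.436, 0.065, 0.043, -0.0], 'tool_pos': [0.246, -0.655, 0.213], 'eef_rot': [-0.001, 0.984, 0.179, -0.0], 'wrist_force': [0.461, -0.377, -0.968], 'ft_torque': [-0.049, 0.003, 0.022], 'grip_force': 0.0, 'width': 0.091}
scene [0.91914549 0.0619583  0.5982299 ] [-0.55897507 -0.1318933  -0.81862753] 0.9961344401041666
side [0.88176574 0.29746049 0.66030904] [-0.44110686 -0.45113596 -0.77582284] 0.99578857421875
```

View pics/scene0.png

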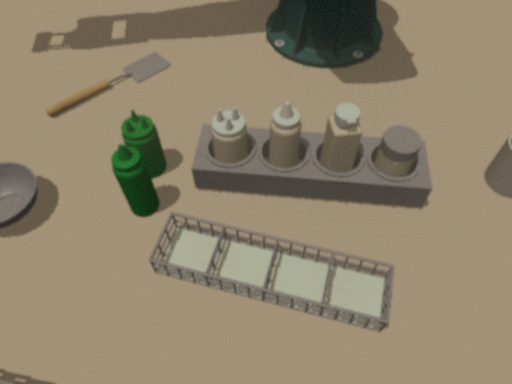

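View pics/side0.png

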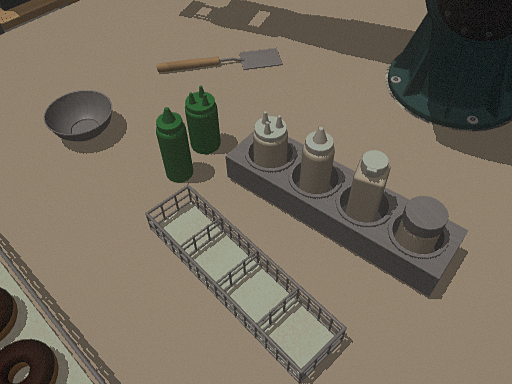

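Scene view: in the warmer, image left to right, triple (230,135), cone (285,135), square (342,138), jar (397,152). The camera faces the robot, so robot-left to right is jar, square, cone, triple. The green look-alikes at (145,145) and (135,180) are not in the warmer and are the wrong colour. The basket is at (272,270).

```bash
cat > h.py <<'E'
import numpy as np,cv2
from scipy.optimize import least_squares
def cloud(d):
    v,u=np.mgrid[0:384,0:512];z=d["range_z"]
    p=np.stack([(u-d["mtx"][0,2])/d["mtx"][0,0]*z,(v-d["mtx"][1,2])/d["mtx"][1,1]*z,z],-1)
    return (p-d["t"])@d["R"]
def circ(P,r):
    f=lambda c:np.hypot(P[:,0]-c[0],P[:,1]-c[1])-r
    s=least_squares(f,P.mean(0)[:2]-[0.02,0],loss="soft_l1",f_scale=.002);return s.x,np.std(f(s.x)),len(P)
E
python3 - <<'E'
from h import *
for n in("scene","side"):
    d=np.load(n+"0.npz");C=cloud(d);z=C[...,2];px=d["pixels"].astype(int)
    green=(px[...,1]>px[...,2]+25)
    m=((z>.054)&(z<.068)&~green).astype(np.uint8)
    k,l,st,_=cv2.connectedComponentsWithStats(m)
    i=1+np.argmax(st[1:,4]);P=C[l==i][:,:2]
    (c,sz,a)=cv2.minAreaRect((P*1000).astype(np.float32));print(n,"warmer",c,sz,a)
    # paper
    m=((z<.012)&(z>-.006)&(px.min(-1)>110)&(px[...,1]>=px[...,2])).astype(np.uint8)
    k,l,st,cc=cv2.connectedComponentsWithStats(m)
    for i in range(1,k):
        if st[i,4]>400:
            P=C[l==i];r=cv2.minAreaRect((P[:,:2]*1000).astype(np.float32));print(" paper",cc[i].round(),np.round(r[0]),np.round(r[1]),round(r[2],1),P[:,2].mean().round(4))
    W=(z>.075)&(z<.2)&~green&(C[...,0]>.3)
    k,l,st,cc=cv2.connectedComponentsWithStats(W.astype(np.uint8))
    for i in range(1,k):
        if st[i,4]>150:
            P=C[l==i];print(" obj",cc[i].round(),st[i,4],P.mean(0).round(3),P[:,2].max().round(3))
            for lo,hi,r in((.078,.092,.029),(.08,.110,.025),(.098,.116,.03)):
                Q=P[(P[:,2]>lo)&(P[:,2]<hi)]
                if len(Q)>30:print("   ",r,circ(Q,r))
E
```

```text
scene warmer (450.165283203125, 38.92547607421875) (107.83981323242188, 392.3761901855469) 6.8779377937316895
 paper [192. 250.] [ 640. -115.] [64. 65.] 87.8 0.0037
 paper [247. 264.] [643. -26.] [70. 65.] 87.5 0.0036
 paper [301. 278.] [647.  62.] [75. 65.] 87.8 0.0035
 paper [360. 292.] [651. 148.] [76. 64.] 87.9 0.0034
 obj [285. 132.] 1453 [ 0.47  -0.004  0.126] 0.176
    0.029 (array([ 0.45080037, -0.00748754]), np.float64(0.0010840886945592647), 165)
    0.025 (array([ 0.4553428 , -0.00673087]), np.float64(0.000628757744295167), 362)
    0.03 (array([ 0.44969562, -0.00759197]), np.float64(0.0012350821718523169), 229)
 obj [343. 134.] 1803 [0.456 0.083 0.129] 0.167
    0.029 (array([0.43821114, 0.08465211]), np.float64(0.0025964545614243426), 191)
    0.025 (array([0.44324858, 0.08329889]), np.float64(0.002490930212843972), 436)
    0.03 (array([0.43715308, 0.08462327]), np.float64(0.0027659591832960846), 269)
 obj [229. 133.] 1427 [ 0.481 -0.093  0.115] 0.15
    0.029 (array([ 0.46824404, -0.09730819]), np.float64(0.0006889896913815894), 192)
    0.025 (array([ 0.47267756, -0.0
[... 2446 characters left out ...]
2229562440527), 386)
    0.03 (array([ 0.44984402, -0.0098683 ]), np.float64(0.0013441259938361304), 240)
 obj [369. 181.] 1826 [0.455 0.09  0.131] 0.166
    0.029 (array([0.43777653, 0.08291964]), np.float64(0.0022584203068504584), 185)
    0.025 (array([0.44171006, 0.08478615]), np.float64(0.002678191471005786), 405)
    0.03 (array([0.43691035, 0.08237605]), np.float64(0.002305838089972606), 254)
 obj [423. 220.] 1850 [0.442 0.179 0.11 ] 0.121
    0.029 (array([0.4322108 , 0.17615844]), np.float64(0.0008134161179677136), 273)
    0.025 (array([0.43746466, 0.17761978]), np.float64(0.001506846974498487), 510)
    0.03 (array([0.43257608, 0.17618653]), np.float64(0.0016195084715475664), 360)
```

```bash
cat >> h.py <<'E'
def psi(q): # yaw of tool x (tool pointing down)
    from scipy.spatial.transform import Rotation as R
    return R.from_quat([q[1],q[2],q[3],q[0]]).as_matrix()
def go(x,y,z,yaw):
    from cell import get_state
    s=get_state();M=psi(s["eef_rot"]);p=np.array(s["tool_pos"])
    now=np.arctan2(M[1,0],M[0,0]);d=np.array([x,y,z])-p
    from scipy.spatial.transform import Rotation as R
    T=np.array([[np.cos(yaw),np.sin(yaw),0],[np.sin(yaw),-np.cos(yaw),0],[0,0,-1.]])
    print("t",round(s["t"],2),"pos",p.round(4),"yaw",now.round(3),"tilt",np.arccos(-M[2,2]).round(4),"w",round(s["width"],4),"g",round(s["grip_force"],1),"F",np.round(s["wrist_force"],1),"q6",round(s["q"][5],2))
    print("turn",R.from_matrix(M.T@T).as_rotvec().round(3),"dp cm after turn",(T.T@d*100).round(2),"before",(M.T@d*100).round(2))
E
python3 - <<'E'
from h import *
for n in("scene","side"):
    d=np.load(n+"0.npz");C=cloud(d);z=C[...,2];px=d["pixels"].astype(int)
    m=(z>.03)&(z<.055)&(C[...,0]>.56)&(C[...,0]<.74)&(abs(C[...,1])<.25)&(px[...,1]<px[...,2]+25)&~((C[...,1]<-.19)&(C[...,0]<.62))
    P=C[m][:,:2];r=cv2.minAreaRect((P*1000).astype(np.float32));print(n,"basket",r)
    Q=C[(np.hypot(C[...,0]-.443,C[...,1]-.085)<.05)]
    K=Q[(Q[:,2]>.142)&(Q[:,2]<.160)];print("sq cap",circ(K,.019))
    K=Q[(Q[:,2]>.085)&(Q[:,2]<.135)]
    h=cv2.minAreaRect((K[:,:2]*1000).astype(np.float32));print("sq body",h)
    # faces: fit square |max|=23 distance with yaw
    def f(a):
        c,s=np.cos(a[2]),np.sin(a[2]);e=K[:,:2]-a[:2];u=abs(c*e[:,0]+s*e[:,1]);v=abs(-s*e[:,0]+c*e[:,1]);return np.maximum(u,v)-.023
    for a0 in(-.2,.1,.4):
        s=least_squares(f,[.443,.085,a0],loss="soft_l1",f_scale=.002,x_scale=[.01,.01,.3]);print("  sq fit",s.x.round(4),s.cost*1e6/len(K))
from h import go
go(.468,-.097,.25,np.pi/2+.122)
E
```

```text
scene basket ((655.168212890625, 14.300994873046875), (349.2119140625, 90.48259735107422), 87.76261138916016)
sq cap (array([0.44216447, 0.08359564]), np.float64(0.0010738773264044037), 134)
sq body ((458.2035827636719, 78.90632629394531), (59.5072135925293, 30.353252410888672), 71.11934661865234)
  sq fit [0.4423 0.0836 0.382 ] 0.23764409675421908
  sq fit [0.4423 0.0836 0.382 ] 0.23764409675422044
  sq fit [0.4423 0.0836 0.382 ] 0.23764409675421805
side basket ((654.3804931640625, 15.414779663085938), (350.3386535644531, 89.61690521240234), 87.9360122680664)
sq cap (array([0.44119425, 0.08381443]), np.float64(0.0010006853563921786), 140)
sq body ((445.2818298339844, 85.58973693847656), (42.283042907714844, 46.28119659423828), 22.087390899658203)
  sq fit [0.4412 0.0839 0.3827] 0.30092285912095534
  sq fit [0.4412 0.0839 0.3827] 0.3009228591209554
  sq fit [0.4412 0.084  0.3831] 0.30090285194402044
t 0.1 pos [ 0.2464 -0.6549  0.2134] yaw 0.36 tilt 0.0009 w 0.0916 g 0.0 F [ 0.1  0.6 -0.1] q6 -0.03
turn [-1.000e-03 -1.000e-03 -1.333e+00] dp cm after turn [52.67 28.79 -3.66] before [ 40.39 -44.41  -3.62]
```

{"name": "servo_tool", "arguments": {"commands": [{"turn":[0,0,-0.121],"dp":[0,0,-0.3],"hand":-1},{"turn":[0,0,-0.121],"dp":[0,0,-0.3],"hand":-1},{"turn":[0,0,-0.121],"dp":[0,0,-0.3],"hand":-1},{"turn":[0,0,-0.121],"dp":[0,0,-0.3],"hand":-1},{"turn":[0,0,-0.121],"dp":[0,0,-0.3],"hand":-1},{"turn":[0,0,-0.121],"dp":[0,0,-0.3],"hand":-1},{"turn":[0,0,-0.121],"dp":[0,0,-0.3],"hand":-1},{"turn":[0,0,-0.121],"dp":[0,0,-0.3],"hand":-1},{"turn":[0,0,-0.121],"dp":[0,0,-0.3],"hand":-1},{"turn":[0,0,-0.121],"dp":[0,0,-0.3],"hand":-1},{"turn":[0,0,-0.121],"dp":[0,0,-0.3],"hand":-1},{"turn":[0,0,0],"dp":[0,0,-0.3],"hand":-1}], "force": 25}}

```text
t: 1.1
tool_pos: [0.2464, -0.655, 0.2497]
eef_rot: [-0.0, 0.661, 0.75, 0.0]
wrist_force: [0.3, -0.2, 0.2]
width: 0.0911
grip_force: 0.0
```

{"name": "servo_tool", "arguments": {"commands": [{"turn":[0,0,0],"dp":[2,1.1,0],"hand":-1},{"turn":[0,0,0],"dp":[3.6,1.95,0],"hand":-1},{"turn":[0,0,0],"dp":[3.6,1.95,0],"hand":-1},{"turn":[0,0,0],"dp":[3.6,1.95,0],"hand":-1},{"turn":[0,0,0],"dp":[3.6,1.95,0],"hand":-1},{"turn":[0,0,0],"dp":[3.6,1.95,0],"hand":-1},{"turn":[0,0,0],"dp":[3.6,1.95,0],"hand":-1},{"turn":[0,0,0],"dp":[3.6,1.95,0],"hand":-1},{"turn":[0,0,0],"dp":[3.6,1.95,0],"hand":-1},{"turn":[0,0,0],"dp":[3.6,1.95,0],"hand":-1},{"turn":[0,0,0],"dp":[3.6,1.95,0],"hand":-1},{"turn":[0,0,0],"dp":[2,1.1,0],"hand":-1}]}}

```text
t: 2.1
tool_pos: [0.4144, -0.229, 0.2499]
eef_rot: [-0.0, 0.665, 0.747, 0.0]
wrist_force: [0.2, -0.9, -0.4]
width: 0.0909
grip_force: 0.0
```

Run:
```python
from h import *
go(.4676,-.097,.19,np.pi/2+.122)
```

```text
t 2.1 pos [ 0.4144 -0.229   0.2499] yaw 1.687 tilt 0.0005 w 0.0909 g 0.0 F [ 0.2 -0.9 -0.4] q6 -0.67
turn [ 0.    -0.    -0.006] dp cm after turn [12.45  6.88  5.99] before [12.49  6.81  6.  ]
```

{"name": "servo_tool", "arguments": {"commands": [{"turn":[0,0,-0.006],"dp":[2.5,1.38,0.6],"hand":-1},{"turn":[0,0,0],"dp":[3,1.65,0.9],"hand":-1},{"turn":[0,0,0],"dp":[3,1.65,0.9],"hand":-1},{"turn":[0,0,0],"dp":[2.5,1.4,0.9],"hand":-1},{"turn":[0,0,0],"dp":[1.45,0.8,0.9],"hand":-1},{"turn":[0,0,0],"dp":[0,0,0.9],"hand":-1},{"turn":[0,0,0],"dp":[0,0,0.9],"hand":-1},{"turn":[0,0,0],"dp":[0,0,0],"hand":-1},{"turn":[0,0,0],"dp":[0,0,0],"hand":-1}]}}

```text
t: 2.85
tool_pos: [0.4663, -0.1006, 0.1896]
eef_rot: [-0.0, 0.662, 0.749, -0.0]
wrist_force: [-0.2, 0.4, 0.3]
width: 0.0912
grip_force: 0.0
```

Run:
```python
from h import *
from cell import cams
go(.4676,-.097,.082,np.pi/2+.122)
d=cams.snapshot("wrist");cv2.imwrite("pics/w1.png",d["pixels"])
```

```text
t 2.85 pos [ 0.4663 -0.1006  0.1896] yaw 1.695 tilt 0.0011 w 0.0912 g 0.0 F [-0.2  0.4  0.3] q6 -0.39
turn [-0.001 -0.     0.002] dp cm after turn [ 0.35  0.18 10.76] before [ 0.34  0.19 10.76]
```

View pics/w1.png

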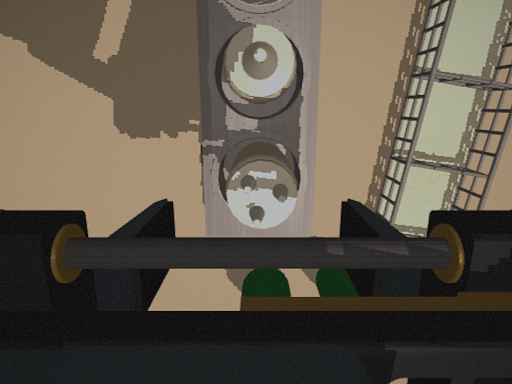

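Wrist view: the three-nozzle cap at (262,190) sits centred between the fingertips (about 160 and 355), with the cone bottle behind at (260,62).
Candidates in scene0: the triple-shaped ones are cream (230,135) and green (145,145), and the cone-shaped ones are cream (285,135) and green (135,180). The cream ones in the warmer's cups are meant. One enlarged crop will confirm it.

```bash
python3 -c "
import cv2;i=cv2.imread('pics/scene0.png')[85:225,100:440];cv2.imwrite('pics/crop.png',cv2.resize(i,None,fx=2.3,fy=2.3,interpolation=2))"
```

```text
(no output)
```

View pics/crop.png

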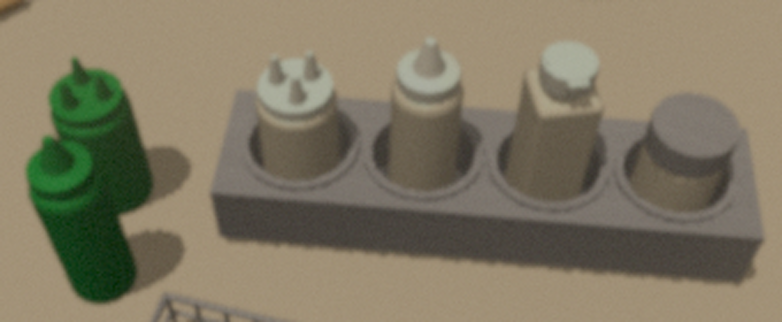

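The crop shows the cream triple (295,120), cone (430,120), square (560,120) and jar (690,150) in the warmer's cups. The green pair at (95,180) is left alone.

{"name": "servo_tool", "arguments": {"commands": [{"turn":[0,0,0],"dp":[0.35,0.18,1],"hand":-1},{"turn":[0,0,0],"dp":[0,0,2],"hand":-1},{"turn":[0,0,0],"dp":[0,0,2],"hand":-1},{"turn":[0,0,0],"dp":[0,0,2],"hand":-1},{"turn":[0,0,0],"dp":[0,0,2],"hand":-1},{"turn":[0,0,0],"dp":[0,0,1],"hand":-1},{"turn":[0,0,0],"dp":[0,0,0.7],"hand":-1},{"turn":[0,0,0],"dp":[0,0,0],"hand":-1}]}}

```text
t: 3.57
tool_pos: [0.4676, -0.0963, 0.082]
eef_rot: [-0.001, 0.661, 0.75, -0.0]
wrist_force: [0.4, -0.3, 0.4]
width: 0.0912
grip_force: 0.0
```

{"name": "servo_tool", "arguments": {"commands": [{"turn":[0,0,0],"dp":[0,0,0],"hand":1},{"turn":[0,0,0],"dp":[0,0,0],"hand":1},{"turn":[0,0,0],"dp":[0,0,0],"hand":1},{"turn":[0,0,0],"dp":[0,0,0],"hand":1},{"turn":[0,0,0],"dp":[0,0,0],"hand":1},{"turn":[0,0,0],"dp":[0,0,0],"hand":1},{"turn":[0,0,0],"dp":[0,0,0],"hand":1},{"turn":[0,0,0],"dp":[0,0,0],"hand":1}], "force": 25}}

```text
t: 4.23
tool_pos: [0.4685, -0.0964, 0.0833]
eef_rot: [0.0, 0.661, 0.75, 0.0]
wrist_force: [-0.1, -0.9, 6.0]
width: 0.0574
grip_force: 25.0
```

{"name": "servo_tool", "arguments": {"commands": [{"turn":[0,0,0],"dp":[0,0,-0.4],"hand":1},{"turn":[0,0,0],"dp":[0,0,-0.8],"hand":1},{"turn":[0,0,0],"dp":[0,0,-1.2],"hand":1},{"turn":[0,0,0],"dp":[0,0,-1.5],"hand":1},{"turn":[0,0,0],"dp":[0,0,-1.5],"hand":1},{"turn":[0,0,0],"dp":[0,0,-1.2],"hand":1},{"turn":[0,0,0],"dp":[0,0,-0.8],"hand":1},{"turn":[0,0,0],"dp":[0,0,-0.4],"hand":1},{"turn":[0,0,0],"dp":[0,0,0],"hand":1}]}}

```text
t: 4.98
tool_pos: [0.4684, -0.0963, 0.1617]
eef_rot: [0.0, 0.661, 0.75, 0.0]
wrist_force: [0.5, 0.4, -1.7]
width: 0.0576
grip_force: 25.0
```

Run:
```python
from h import *
from cell import cams
go(.6498,-.1141,.15,np.pi/2-.038)
d=cams.snapshot("side");cv2.imwrite("pics/s1.png",d["pixels"])
```

```text
t 4.98 pos [ 0.4684 -0.0963  0.1617] yaw 1.697 tilt 0.0011 w 0.0576 g 25.0 F [ 0.5  0.4 -1.7] q6 -0.38
turn [0.001 0.    0.164] dp cm after turn [-1.09 18.2   1.17] before [-4.04 17.78  1.19]
```

View pics/s1.png

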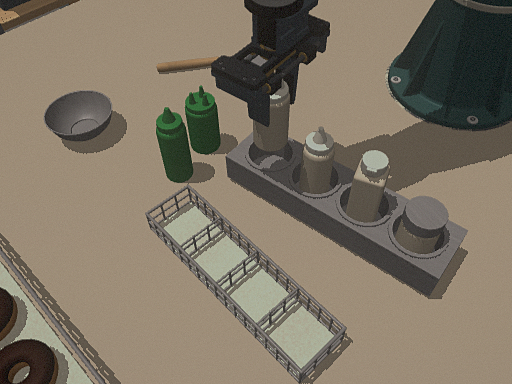

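The triple hangs upright at (270,120) in the side view, clear of its cup.

{"name": "servo_tool", "arguments": {"commands": [{"turn":[0,0,0.082],"dp":[0,0,0],"hand":1},{"turn":[0,0,0.082],"dp":[0,0,0],"hand":1},{"turn":[0,0,0],"dp":[-0.06,1,0],"hand":1},{"turn":[0,0,0],"dp":[-0.13,2,0],"hand":1},{"turn":[0,0,0],"dp":[-0.15,2.6,0],"hand":1},{"turn":[0,0,0],"dp":[-0.15,2.6,0],"hand":1},{"turn":[0,0,0],"dp":[-0.15,2.6,0],"hand":1},{"turn":[0,0,0],"dp":[-0.15,2.6,0],"hand":1},{"turn":[0,0,0],"dp":[-0.15,2.2,0],"hand":1},{"turn":[0,0,0],"dp":[-0.1,1.6,0.3],"hand":1},{"turn":[0,0,0],"dp":[-0.05,1,0.5],"hand":1},{"turn":[0,0,0],"dp":[0,0,0.3],"hand":1}]}}

```text
t: 6.03
tool_pos: [0.651, -0.1142, 0.1485]
eef_rot: [-0.0, 0.72, 0.694, -0.0]
wrist_force: [-0.9, 0.1, -3.2]
width: 0.0576
grip_force: 25.0
```

Run:
```python
from h import *
go(.6498,-.1141,.0705,np.pi/2-.038)
```

```text
t 6.03 pos [ 0.651  -0.1142  0.1485] yaw 1.535 tilt 0.0005 w 0.0576 g 25.0 F [-0.9  0.1 -3.2] q6 -0.17
turn [-0.001 -0.     0.002] dp cm after turn [ 0.   -0.12  7.8 ] before [ 0.   -0.11  7.8 ]
```

{"name": "servo_tool", "arguments": {"commands": [{"turn":[0,0,0],"dp":[0,-0.1,0.5],"hand":1},{"turn":[0,0,0],"dp":[0,0,1],"hand":1},{"turn":[0,0,0],"dp":[0,0,1.5],"hand":1},{"turn":[0,0,0],"dp":[0,0,1.5],"hand":1},{"turn":[0,0,0],"dp":[0,0,1.2],"hand":1},{"turn":[0,0,0],"dp":[0,0,0.9],"hand":1},{"turn":[0,0,0],"dp":[0,0,0.6],"hand":1},{"turn":[0,0,0],"dp":[0,0,0.4],"hand":1},{"turn":[0,0,0],"dp":[0,0,0.2],"hand":1},{"turn":[0,0,0],"dp":[0,0,0],"hand":1}]}}

```text
t: 6.87
tool_pos: [0.6486, -0.1141, 0.0718]
eef_rot: [-0.0, 0.72, 0.694, -0.0]
wrist_force: [0.8, 0.0, -1.9]
width: 0.0575
grip_force: 25.0
```

{"name": "servo_tool", "arguments": {"commands": [{"turn":[0,0,0],"dp":[0,0,0.07],"hand":1},{"turn":[0,0,0],"dp":[0,0,0.07],"hand":1},{"turn":[0,0,0],"dp":[0,0,0.06],"hand":1},{"turn":[0,0,0],"dp":[0,0,0],"hand":1}]}}

```text
t: 7.2
tool_pos: [0.6487, -0.1141, 0.0701]
eef_rot: [0.0, 0.72, 0.694, 0.0]
wrist_force: [0.5, 0.6, -3.2]
width: 0.0575
grip_force: 25.0
```

{"name": "servo_tool", "arguments": {"commands": [{"turn":[0,0,0],"dp":[0,0,0.06],"hand":1},{"turn":[0,0,0],"dp":[0,0,0.06],"hand":1},{"turn":[0,0,0],"dp":[0,0,0.06],"hand":1},{"turn":[0,0,0],"dp":[0,0,0.04],"hand":1},{"turn":[0,0,0],"dp":[0,0,0],"hand":1}]}}

```text
t: 7.62
tool_pos: [0.6488, -0.1141, 0.0683]
eef_rot: [0.0, 0.72, 0.694, 0.0]
wrist_force: [-2.2, 0.4, 6.1]
width: 0.0572
grip_force: 25.0
```

Contact is felt, so I'll release and rise.

{"name": "servo_tool", "arguments": {"commands": [{"turn":[0,0,0],"dp":[0,0,0],"hand":-0.4},{"turn":[0,0,0],"dp":[0,0,0],"hand":-0.7},{"turn":[0,0,0],"dp":[0,0,0],"hand":-1},{"turn":[0,0,0],"dp":[0,0,0],"hand":-1},{"turn":[0,0,0],"dp":[0,0,-0.5],"hand":-1},{"turn":[0,0,0],"dp":[0,0,-1.5],"hand":-1},{"turn":[0,0,0],"dp":[0,0,-2.5],"hand":-1},{"turn":[0,0,0],"dp":[0,0,-3],"hand":-1},{"turn":[0,0,0],"dp":[0,0,-3],"hand":-1},{"turn":[0,0,0],"dp":[0,0,-2],"hand":-1},{"turn":[0,0,-0.08],"dp":[0,0,-1],"hand":-1},{"turn":[0,0,-0.08],"dp":[0,0,0],"hand":-1}]}}

```text
t: 8.62
tool_pos: [0.6501, -0.1144, 0.2074]
eef_rot: [0.002, 0.661, 0.75, 0.001]
wrist_force: [-0.0, -0.2, -0.0]
width: 0.0915
grip_force: 0.0
```

Run:
```python
from h import *
from cell import cams
go(.4548,-.0066,.2,np.pi/2+.122)
d=cams.snapshot("side");cv2.imwrite("pics/s2.png",d["pixels"])
```

```text
t 8.62 pos [ 0.6501 -0.1144  0.2074] yaw 1.696 tilt 0.0053 w 0.0915 g 0.0 F [-0.  -0.2 -0. ] q6 -0.33
turn [0.005 0.002 0.003] dp cm after turn [ 13.08 -18.08   0.74] before [ 13.14 -18.03   0.63]
```

View pics/s2.png

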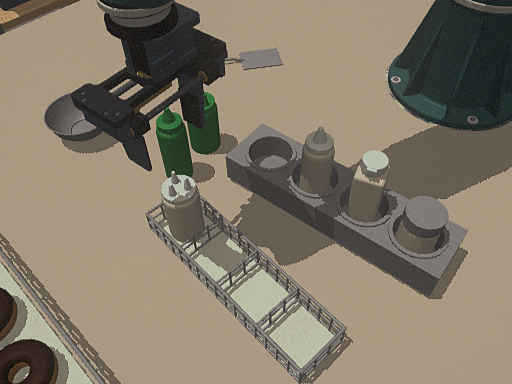

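The triple stands upright in the rightmost compartment at (182,210). Next is the cone.

{"name": "servo_tool", "arguments": {"commands": [{"turn":[0,0,0],"dp":[0.8,-1.1,0],"hand":-1},{"turn":[0,0,0],"dp":[1.6,-2.2,0],"hand":-1},{"turn":[0,0,0],"dp":[2.1,-2.9,0],"hand":-1},{"turn":[0,0,0],"dp":[2.1,-2.9,0],"hand":-1},{"turn":[0,0,0],"dp":[2.1,-2.9,0],"hand":-1},{"turn":[0,0,0],"dp":[2.1,-2.9,0],"hand":-1},{"turn":[0,0,0],"dp":[1.5,-2.05,0.3],"hand":-1},{"turn":[0,0,0],"dp":[0.8,-1.1,0.4],"hand":-1},{"turn":[0,0,0],"dp":[0,0,0],"hand":-1},{"turn":[0,0,0],"dp":[0,0,0],"hand":-1}]}}

```text
t: 9.5
tool_pos: [0.4541, -0.006, 0.1963]
eef_rot: [0.0, 0.663, 0.749, 0.0]
wrist_force: [0.3, 0.5, 0.7]
width: 0.0912
grip_force: 0.0
```

Run:
```python
from h import *
go(.4548,-.0066,.107,np.pi/2+.122)
```

```text
t 9.5 pos [ 0.4541 -0.006   0.1963] yaw 1.693 tilt 0.001 w 0.0912 g 0.0 F [0.3 0.5 0.7] q6 -0.19
turn [ 0.001  0.    -0.   ] dp cm after turn [-0.06  0.06  8.93] before [-0.06  0.06  8.93]
```

{"name": "servo_tool", "arguments": {"commands": [{"turn":[0,0,0],"dp":[-0.06,0.06,0.8],"hand":-1},{"turn":[0,0,0],"dp":[0,0,1.6],"hand":-1},{"turn":[0,0,0],"dp":[0,0,1.8],"hand":-1},{"turn":[0,0,0],"dp":[0,0,1.8],"hand":-1},{"turn":[0,0,0],"dp":[0,0,1.6],"hand":-1},{"turn":[0,0,0],"dp":[0,0,0.9],"hand":-1},{"turn":[0,0,0],"dp":[0,0,0.4],"hand":-1},{"turn":[0,0,0],"dp":[0,0,0],"hand":-1}]}}

```text
t: 10.17
tool_pos: [0.4543, -0.0068, 0.1059]
eef_rot: [-0.001, 0.663, 0.749, -0.0]
wrist_force: [-0.3, -0.3, -0.5]
width: 0.0915
grip_force: 0.0
```

{"name": "servo_tool", "arguments": {"commands": [{"turn":[0,0,0],"dp":[0,0,0],"hand":1},{"turn":[0,0,0],"dp":[0,0,0],"hand":1},{"turn":[0,0,0],"dp":[0,0,0],"hand":1},{"turn":[0,0,0],"dp":[0,0,0],"hand":1},{"turn":[0,0,0],"dp":[0,0,0],"hand":1},{"turn":[0,0,0],"dp":[0,0,0],"hand":1},{"turn":[0,0,0],"dp":[0,0,0],"hand":1},{"turn":[0,0,0],"dp":[0,0,0],"hand":1}], "force": 25}}

```text
t: 10.83
tool_pos: [0.4544, -0.0065, 0.107]
eef_rot: [0.0, 0.663, 0.749, 0.0]
wrist_force: [0.5, 0.0, 2.4]
width: 0.0489
grip_force: 25.0
```

{"name": "servo_tool", "arguments": {"commands": [{"turn":[0,0,0],"dp":[0,0,-0.4],"hand":1},{"turn":[0,0,0],"dp":[0,0,-0.8],"hand":1},{"turn":[0,0,0],"dp":[0,0,-1.2],"hand":1},{"turn":[0,0,0],"dp":[0,0,-1.5],"hand":1},{"turn":[0,0,0],"dp":[0,0,-1.5],"hand":1},{"turn":[0,0,0],"dp":[0,0,-1.2],"hand":1},{"turn":[0,0,0],"dp":[0,0,-0.8],"hand":1},{"turn":[0,0,0],"dp":[0,0,-0.4],"hand":1},{"turn":[0,0,0],"dp":[0,0,0],"hand":1}]}}

```text
t: 11.58
tool_pos: [0.4544, -0.0065, 0.1855]
eef_rot: [0.0, 0.663, 0.749, 0.0]
wrist_force: [0.4, 0.4, -2.5]
width: 0.0491
grip_force: 25.0
```

Run:
```python
from h import *
from cell import cams
go(.6531,-.0282,.173,np.pi/2-.038)
d=cams.snapshot("side");cv2.imwrite("pics/s3.png",d["pixels"])
```

```text
t 11.58 pos [ 0.4544 -0.0065  0.1855] yaw 1.693 tilt 0.0012 w 0.0491 g 25.0 F [ 0.4  0.4 -2.5] q6 -0.19
turn [0.001 0.    0.16 ] dp cm after turn [-1.41 19.94  1.25] before [-4.57 19.46  1.28]
```

View pics/s3.png

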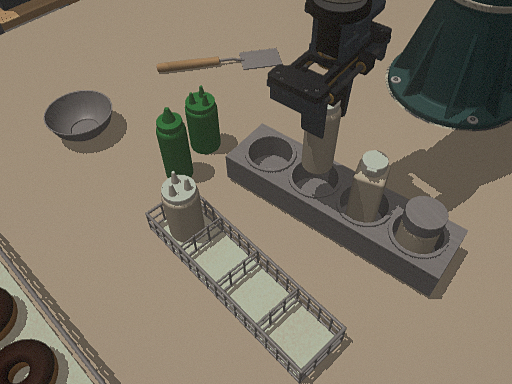

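The cone is upright and lifted at (320,140).

{"name": "servo_tool", "arguments": {"commands": [{"turn":[0,0,0.08],"dp":[0,0,0],"hand":1},{"turn":[0,0,0.08],"dp":[0,0,0],"hand":1},{"turn":[0,0,0],"dp":[-0.07,1,0],"hand":1},{"turn":[0,0,0],"dp":[-0.14,2,0],"hand":1},{"turn":[0,0,0],"dp":[-0.2,2.9,0],"hand":1},{"turn":[0,0,0],"dp":[-0.2,2.9,0],"hand":1},{"turn":[0,0,0],"dp":[-0.2,2.9,0],"hand":1},{"turn":[0,0,0],"dp":[-0.2,2.9,0],"hand":1},{"turn":[0,0,0],"dp":[-0.2,2.6,0],"hand":1},{"turn":[0,0,0],"dp":[-0.13,1.8,0.3],"hand":1},{"turn":[0,0,0],"dp":[-0.07,0.94,0.5],"hand":1},{"turn":[0,0,0],"dp":[0,0,0.3],"hand":1}]}}

```text
t: 12.63
tool_pos: [0.6541, -0.0284, 0.1721]
eef_rot: [-0.0, 0.72, 0.694, -0.0]
wrist_force: [-0.8, -0.2, -4.1]
width: 0.0495
grip_force: 25.0
```

Run:
```python
from h import *
go(.6531,-.0282,.0945,np.pi/2-.038)
```

```text
t 12.63 pos [ 0.6541 -0.0284  0.1721] yaw 1.535 tilt 0.0008 w 0.0495 g 25.0 F [-0.8 -0.2 -4.1] q6 -0.04
turn [-0.001 -0.     0.002] dp cm after turn [ 0.02 -0.1   7.76] before [ 0.02 -0.09  7.76]
```

{"name": "servo_tool", "arguments": {"commands": [{"turn":[0,0,0],"dp":[0,0,0.5],"hand":1},{"turn":[0,0,0],"dp":[0,0,1],"hand":1},{"turn":[0,0,0],"dp":[0,0,1.5],"hand":1},{"turn":[0,0,0],"dp":[0,0,1.5],"hand":1},{"turn":[0,0,0],"dp":[0,0,1.2],"hand":1},{"turn":[0,0,0],"dp":[0,0,0.9],"hand":1},{"turn":[0,0,0],"dp":[0,0,0.6],"hand":1},{"turn":[0,0,0],"dp":[0,0,0.4],"hand":1},{"turn":[0,0,0],"dp":[0,0,0.16],"hand":1},{"turn":[0,0,0],"dp":[0,0,0.06],"hand":1},{"turn":[0,0,0],"dp":[0,0,0],"hand":1}]}}

```text
t: 13.55
tool_pos: [0.6532, -0.0282, 0.0959]
eef_rot: [0.0, 0.72, 0.694, 0.0]
wrist_force: [0.3, -0.3, -3.2]
width: 0.0487
grip_force: 25.0
```

{"name": "servo_tool", "arguments": {"commands": [{"turn":[0,0,0],"dp":[0,0,0.06],"hand":1},{"turn":[0,0,0],"dp":[0,0,0.06],"hand":1},{"turn":[0,0,0],"dp":[0,0,0.06],"hand":1},{"turn":[0,0,0],"dp":[0,0,0],"hand":1}]}}

```text
t: 13.88
tool_pos: [0.6529, -0.0282, 0.0938]
eef_rot: [0.0, 0.72, 0.694, 0.0]
wrist_force: [-0.7, -0.1, -3.2]
width: 0.0493
grip_force: 25.0
```

{"name": "servo_tool", "arguments": {"commands": [{"turn":[0,0,0],"dp":[0,0,0.06],"hand":1},{"turn":[0,0,0],"dp":[0,0,0.06],"hand":1},{"turn":[0,0,0],"dp":[0,0,0.06],"hand":1},{"turn":[0,0,0],"dp":[0,0,0.04],"hand":1},{"turn":[0,0,0],"dp":[0,0,0],"hand":1}]}}

```text
t: 14.3
tool_pos: [0.6531, -0.0282, 0.0919]
eef_rot: [0.0, 0.72, 0.694, 0.0]
wrist_force: [-0.1, -0.1, 3.9]
width: 0.0492
grip_force: 25.0
```

{"name": "servo_tool", "arguments": {"commands": [{"turn":[0,0,0],"dp":[0,0,0],"hand":-0.4},{"turn":[0,0,0],"dp":[0,0,0],"hand":-0.7},{"turn":[0,0,0],"dp":[0,0,0],"hand":-1},{"turn":[0,0,0],"dp":[0,0,0],"hand":-1},{"turn":[0,0,0],"dp":[0,0,0],"hand":-1},{"turn":[0,0,0],"dp":[0,0,-0.5],"hand":-1},{"turn":[0,0,0],"dp":[0,0,-1.5],"hand":-1},{"turn":[0,0,0],"dp":[0,0,-2.5],"hand":-1},{"turn":[0,0,0],"dp":[0,0,-3],"hand":-1},{"turn":[0,0,0],"dp":[0,0,-2.5],"hand":-1},{"turn":[0,0,0],"dp":[0,0,-1],"hand":-1},{"turn":[0,0,0],"dp":[0,0,0],"hand":-1}]}}

```text
t: 15.3
tool_pos: [0.6544, -0.0283, 0.2053]
eef_rot: [0.002, 0.72, 0.694, 0.002]
wrist_force: [-0.1, 0.9, -1.0]
width: 0.091
grip_force: 0.0
```

{"name": "servo_tool", "arguments": {"commands": [{"turn":[0,0,-0.105],"dp":[0,0,0],"hand":-1},{"turn":[0,0,-0.105],"dp":[0,0,0],"hand":-1},{"turn":[0,0,-0.105],"dp":[0,0,0],"hand":-1},{"turn":[0,0,-0.105],"dp":[0,0,0],"hand":-1}]}}

```text
t: 15.63
tool_pos: [0.6521, -0.0281, 0.2002]
eef_rot: [-0.001, 0.558, 0.83, -0.0]
wrist_force: [-1.0, -0.0, 0.5]
width: 0.0915
grip_force: 0.0
```

Run:
```python
from h import *
from cell import cams
go(.4418,.0838,.2,np.pi/2+.382)
d=cams.snapshot("side");cv2.imwrite("pics/s4.png",d["pixels"])
```

```text
t 15.63 pos [ 0.6521 -0.0281  0.2002] yaw 1.958 tilt 0.0018 w 0.0915 g 0.0 F [-1.  -0.   0.5] q6 -0.47
turn [-0.002 -0.001  0.005] dp cm after turn [ 18.23 -15.34   0.02] before [ 18.31 -15.25   0.06]
```

View pics/s4.png

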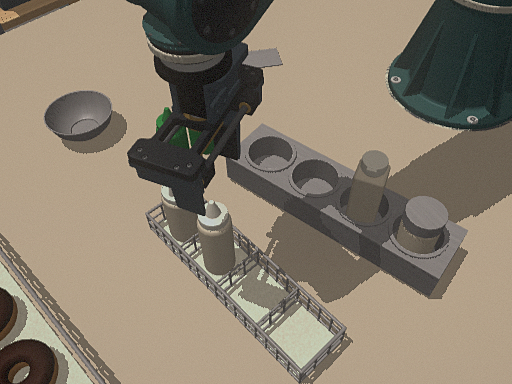

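The cone stands upright in its compartment at (215,240). Next is the square bottle.

{"name": "servo_tool", "arguments": {"commands": [{"turn":[0,0,0.004],"dp":[0.9,-0.75,0],"hand":-1},{"turn":[0,0,0],"dp":[1.8,-1.5,0],"hand":-1},{"turn":[0,0,0],"dp":[2.4,-2,0],"hand":-1},{"turn":[0,0,0],"dp":[2.6,-2.2,0],"hand":-1},{"turn":[0,0,0],"dp":[2.6,-2.2,0],"hand":-1},{"turn":[0,0,0],"dp":[2.6,-2.2,0],"hand":-1},{"turn":[0,0,0],"dp":[2.6,-2.2,0],"hand":-1},{"turn":[0,0,0],"dp":[1.8,-1.5,0],"hand":-1},{"turn":[0,0,0],"dp":[0.93,-0.79,0],"hand":-1},{"turn":[0,0,0],"dp":[0,0,0],"hand":-1},{"turn":[0,0,0],"dp":[0,0,0],"hand":-1}]}}

```text
t: 16.6
tool_pos: [0.4431, 0.0847, 0.2016]
eef_rot: [0.0, 0.562, 0.827, 0.0]
wrist_force: [0.2, 0.2, 0.1]
width: 0.0917
grip_force: 0.0
```

Run:
```python
from h import *
go(.4418,.0838,.104,np.pi/2+.382)
```

```text
t 16.6 pos [0.4431 0.0847 0.2016] yaw 1.948 tilt 0.0006 w 0.0917 g 0.0 F [0.2 0.2 0.1] q6 -0.24
turn [ 0.001  0.    -0.005] dp cm after turn [-0.03 -0.16  9.76] before [-0.03 -0.16  9.76]
```

{"name": "servo_tool", "arguments": {"commands": [{"turn":[0,0,-0.005],"dp":[-0.03,-0.16,0.8],"hand":-1},{"turn":[0,0,0],"dp":[0,0,1.7],"hand":-1},{"turn":[0,0,0],"dp":[0,0,2],"hand":-1},{"turn":[0,0,0],"dp":[0,0,2],"hand":-1},{"turn":[0,0,0],"dp":[0,0,1.8],"hand":-1},{"turn":[0,0,0],"dp":[0,0,1],"hand":-1},{"turn":[0,0,0],"dp":[0,0,0.4],"hand":-1},{"turn":[0,0,0],"dp":[0,0,0],"hand":-1}]}}

```text
t: 17.27
tool_pos: [0.4416, 0.0834, 0.1037]
eef_rot: [-0.001, 0.56, 0.829, -0.001]
wrist_force: [-0.3, -0.2, 0.1]
width: 0.0912
grip_force: 0.0
```

{"name": "servo_tool", "arguments": {"commands": [{"turn":[0,0,0],"dp":[0,0,0],"hand":1},{"turn":[0,0,0],"dp":[0,0,0],"hand":1},{"turn":[0,0,0],"dp":[0,0,0],"hand":1},{"turn":[0,0,0],"dp":[0,0,0],"hand":1},{"turn":[0,0,0],"dp":[0,0,0],"hand":1},{"turn":[0,0,0],"dp":[0,0,0],"hand":1},{"turn":[0,0,0],"dp":[0,0,0],"hand":1},{"turn":[0,0,0],"dp":[0,0,0],"hand":1}], "force": 25}}

```text
t: 17.93
tool_pos: [0.4417, 0.0837, 0.1047]
eef_rot: [0.0, 0.56, 0.829, 0.0]
wrist_force: [0.2, -0.1, 1.2]
width: 0.046
grip_force: 25.0
```

{"name": "servo_tool", "arguments": {"commands": [{"turn":[0,0,0],"dp":[0,0,-0.4],"hand":1},{"turn":[0,0,0],"dp":[0,0,-0.8],"hand":1},{"turn":[0,0,0],"dp":[0,0,-1.2],"hand":1},{"turn":[0,0,0],"dp":[0,0,-1.5],"hand":1},{"turn":[0,0,0],"dp":[0,0,-1.5],"hand":1},{"turn":[0,0,0],"dp":[0,0,-1.2],"hand":1},{"turn":[0,0,0],"dp":[0,0,-0.8],"hand":1},{"turn":[0,0,0],"dp":[0,0,-0.4],"hand":1},{"turn":[0,0,0],"dp":[0,0,0],"hand":1}]}}

```text
t: 18.68
tool_pos: [0.4419, 0.0838, 0.1834]
eef_rot: [0.0, 0.56, 0.829, 0.0]
wrist_force: [1.0, 0.4, -3.2]
width: 0.046
grip_force: 25.0
```

Run:
```python
from h import *
from cell import cams
go(.6565,.0578,.17,np.pi/2-.038)
d=cams.snapshot("side");cv2.imwrite("pics/s5.png",d["pixels"])
```

```text
t 18.68 pos [0.4419 0.0838 0.1834] yaw 1.954 tilt 0.0013 w 0.046 g 25.0 F [ 1.   0.4 -3.2] q6 -0.25
turn [0.001 0.    0.421] dp cm after turn [-1.78 21.54  1.34] before [-10.43  18.93   1.36]
```

View pics/s5.png

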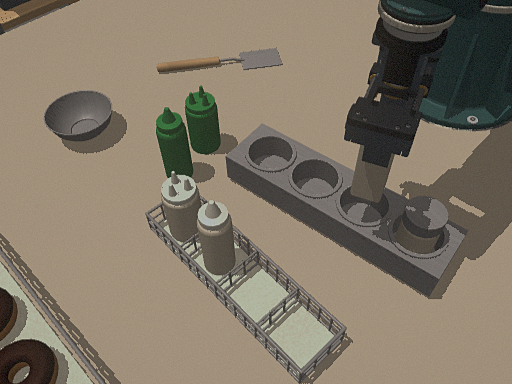

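The square bottle is upright and lifted at (370,185).

{"name": "servo_tool", "arguments": {"commands": [{"turn":[0,0,0.105],"dp":[0,0,0],"hand":1},{"turn":[0,0,0.105],"dp":[0,0,0],"hand":1},{"turn":[0,0,0.105],"dp":[0,0,0],"hand":1},{"turn":[0,0,0.105],"dp":[0,0,0],"hand":1},{"turn":[0,0,0],"dp":[-0.1,1.2,0],"hand":1},{"turn":[0,0,0],"dp":[-0.2,2.4,0],"hand":1},{"turn":[0,0,0],"dp":[-0.26,3.2,0],"hand":1},{"turn":[0,0,0],"dp":[-0.26,3.2,0],"hand":1},{"turn":[0,0,0],"dp":[-0.26,3.2,0],"hand":1},{"turn":[0,0,0],"dp":[-0.26,3.2,0],"hand":1},{"turn":[0,0,0],"dp":[-0.18,2.2,0],"hand":1},{"turn":[0,0,0],"dp":[-0.16,1.9,0.2],"hand":1}]}}

```text
t: 19.73
tool_pos: [0.6482, 0.0588, 0.1796]
eef_rot: [-0.0, 0.719, 0.695, -0.0]
wrist_force: [-0.3, 0.0, -2.8]
width: 0.0459
grip_force: 25.0
```

{"name": "servo_tool", "arguments": {"commands": [{"turn":[0,0,0],"dp":[-0.1,1,0.5],"hand":1},{"turn":[0,0,0],"dp":[0,0,0.4],"hand":1},{"turn":[0,0,0],"dp":[0,0,0.2],"hand":1}]}}

```text
t: 19.98
tool_pos: [0.655, 0.0579, 0.1677]
eef_rot: [-0.001, 0.72, 0.694, -0.001]
wrist_force: [-0.9, 0.4, -2.4]
width: 0.0457
grip_force: 25.0
```

Run:
```python
from h import *
go(.6565,.0578,.0925,np.pi/2-.038)
```

```text
t 19.98 pos [0.655  0.0579 0.1677] yaw 1.535 tilt 0.0023 w 0.0457 g 25.0 F [-0.9  0.4 -2.4] q6 0.09
turn [-0.002  0.     0.002] dp cm after turn [-0.    0.15  7.52] before [0.   0.17 7.52]
```

{"name": "servo_tool", "arguments": {"commands": [{"turn":[0,0,0],"dp":[0,0.1,0.5],"hand":1},{"turn":[0,0,0],"dp":[0,0,1],"hand":1},{"turn":[0,0,0],"dp":[0,0,1.5],"hand":1},{"turn":[0,0,0],"dp":[0,0,1.5],"hand":1},{"turn":[0,0,0],"dp":[0,0,1.2],"hand":1},{"turn":[0,0,0],"dp":[0,0,0.9],"hand":1},{"turn":[0,0,0],"dp":[0,0,0.5],"hand":1},{"turn":[0,0,0],"dp":[0,0,0.3],"hand":1},{"turn":[0,0,0],"dp":[0,0,0.1],"hand":1},{"turn":[0,0,0],"dp":[0,0,0],"hand":1},{"turn":[0,0,0],"dp":[0,0,0],"hand":1}]}}

```text
t: 20.9
tool_pos: [0.6572, 0.0579, 0.0951]
eef_rot: [0.0, 0.72, 0.694, 0.0]
wrist_force: [-1.0, -1.1, -3.0]
width: 0.0459
grip_force: 25.0
```

{"name": "servo_tool", "arguments": {"commands": [{"turn":[0,0,0],"dp":[0,0,0.06],"hand":1},{"turn":[0,0,0],"dp":[0,0,0.06],"hand":1},{"turn":[0,0,0],"dp":[0,0,0.06],"hand":1},{"turn":[0,0,0],"dp":[0,0,0],"hand":1}]}}

```text
t: 21.23
tool_pos: [0.6568, 0.0579, 0.0928]
eef_rot: [0.0, 0.72, 0.694, 0.0]
wrist_force: [0.1, 0.7, -2.7]
width: 0.0459
grip_force: 25.0
```

{"name": "servo_tool", "arguments": {"commands": [{"turn":[0,0,0],"dp":[0,0,0.08],"hand":1},{"turn":[0,0,0],"dp":[0,0,0.08],"hand":1},{"turn":[0,0,0],"dp":[0,0,0.06],"hand":1},{"turn":[0,0,0],"dp":[0,0,0.06],"hand":1},{"turn":[0,0,0],"dp":[0,0,0.04],"hand":1},{"turn":[0,0,0],"dp":[0,0,0],"hand":1}]}}

```text
t: 21.73
tool_pos: [0.6569, 0.058, 0.0897]
eef_rot: [-0.0, 0.72, 0.694, -0.0]
wrist_force: [-0.8, -0.1, 0.6]
width: 0.0459
grip_force: 25.0
```

{"name": "servo_tool", "arguments": {"commands": [{"turn":[0,0,0],"dp":[0,0,0.03],"hand":1},{"turn":[0,0,0],"dp":[0,0,0],"hand":-0.3},{"turn":[0,0,0],"dp":[0,0,0],"hand":-0.7},{"turn":[0,0,0],"dp":[0,0,0],"hand":-1},{"turn":[0,0,0],"dp":[0,0,0],"hand":-1},{"turn":[0,0,0],"dp":[0,0,0],"hand":-1},{"turn":[0,0,0],"dp":[0,0,-0.7],"hand":-1},{"turn":[0,0,0],"dp":[0,0,-1.8],"hand":-1},{"turn":[0,0,0],"dp":[0,0,-2.8],"hand":-1},{"turn":[0,0,0],"dp":[0,0,-2.8],"hand":-1},{"turn":[0,0,0],"dp":[0,0,-1.8],"hand":-1},{"turn":[0,0,0],"dp":[0,0,-0.8],"hand":-1}]}}

```text
t: 22.73
tool_pos: [0.6581, 0.058, 0.1998]
eef_rot: [0.001, 0.72, 0.694, 0.002]
wrist_force: [-0.2, 1.0, 0.4]
width: 0.0912
grip_force: 0.0
```

{"name": "servo_tool", "arguments": {"commands": [{"turn":[0,0,-0.08],"dp":[0,0,0],"hand":-1},{"turn":[0,0,-0.08],"dp":[0,0,0],"hand":-1},{"turn":[0,0,0],"dp":[0,0,0],"hand":-1}]}}

```text
t: 22.98
tool_pos: [0.6565, 0.0579, 0.196]
eef_rot: [-0.0, 0.661, 0.75, -0.0]
wrist_force: [-0.4, 0.4, 0.0]
width: 0.0913
grip_force: 0.0
```

Run:
```python
from h import *
from cell import cams
go(.4332,.176,.2,np.pi/2+.122)
d=cams.snapshot("side");cv2.imwrite("pics/s6.png",d["pixels"])
```

```text
t 22.98 pos [0.6565 0.0579 0.196 ] yaw 1.698 tilt 0.0004 w 0.0913 g 0.0 F [-0.4  0.4  0. ] q6 -0.07
turn [-0.    -0.     0.005] dp cm after turn [ 14.44 -20.73  -0.4 ] before [ 14.54 -20.66  -0.39]
```

View pics/s6.png

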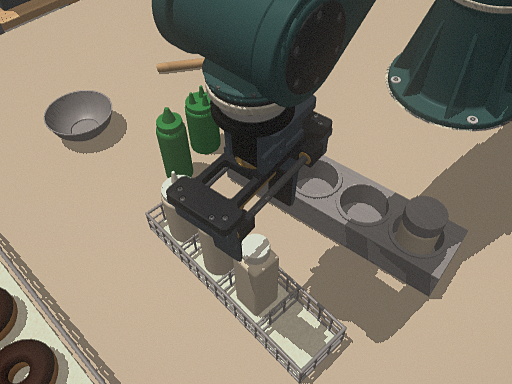

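The square bottle stands in its compartment at (258,275). The jar at (423,225) is last.

{"name": "servo_tool", "arguments": {"commands": [{"turn":[0,0,0.005],"dp":[0.7,-1,0],"hand":-1},{"turn":[0,0,0],"dp":[1.4,-2,0],"hand":-1},{"turn":[0,0,0],"dp":[1.8,-2.6,0],"hand":-1},{"turn":[0,0,0],"dp":[2,-2.9,0],"hand":-1},{"turn":[0,0,0],"dp":[2,-2.9,0],"hand":-1},{"turn":[0,0,0],"dp":[2,-2.9,0],"hand":-1},{"turn":[0,0,0],"dp":[1.8,-2.6,0],"hand":-1},{"turn":[0,0,0],"dp":[1.6,-2.2,0.5],"hand":-1},{"turn":[0,0,0],"dp":[1.14,-1.63,1],"hand":-1},{"turn":[0,0,0],"dp":[0,0,1.5],"hand":-1},{"turn":[0,0,0],"dp":[0,0,1],"hand":-1},{"turn":[0,0,0],"dp":[0,0,0],"hand":-1}]}}

```text
t: 24.03
tool_pos: [0.4324, 0.1766, 0.1544]
eef_rot: [-0.001, 0.665, 0.747, -0.001]
wrist_force: [0.7, 0.3, -0.4]
width: 0.0912
grip_force: 0.0
```

Run:
```python
from h import *
go(.4332,.176,.083,np.pi/2+.122)
```

```text
t 24.03 pos [0.4324 0.1766 0.1544] yaw 1.688 tilt 0.0029 w 0.0912 g 0.0 F [ 0.7  0.3 -0.4] q6 0.22
turn [-0.003  0.001 -0.005] dp cm after turn [-0.07  0.07  7.14] before [-0.06  0.09  7.14]
```

{"name": "servo_tool", "arguments": {"commands": [{"turn":[0,0,-0.005],"dp":[-0.06,0.05,0.8],"hand":-1},{"turn":[0,0,0],"dp":[0,0,1.5],"hand":-1},{"turn":[0,0,0],"dp":[0,0,1.7],"hand":-1},{"turn":[0,0,0],"dp":[0,0,1.6],"hand":-1},{"turn":[0,0,0],"dp":[0,0,1],"hand":-1},{"turn":[0,0,0],"dp":[0,0,0.45],"hand":-1},{"turn":[0,0,0],"dp":[0,0,0],"hand":-1},{"turn":[0,0,0],"dp":[0,0,0],"hand":-1}]}}

```text
t: 24.7
tool_pos: [0.4349, 0.1763, 0.0861]
eef_rot: [0.0, 0.662, 0.749, 0.0]
wrist_force: [0.2, 0.2, 0.2]
width: 0.091
grip_force: 0.0
```

{"name": "servo_tool", "arguments": {"commands": [{"turn":[0,0,0],"dp":[0,0,0],"hand":1},{"turn":[0,0,0],"dp":[0,0,0],"hand":1},{"turn":[0,0,0],"dp":[0,0,0],"hand":1},{"turn":[0,0,0],"dp":[0,0,0],"hand":1},{"turn":[0,0,0],"dp":[0,0,0],"hand":1},{"turn":[0,0,0],"dp":[0,0,0],"hand":1},{"turn":[0,0,0],"dp":[0,0,0],"hand":1},{"turn":[0,0,0],"dp":[0,0,0],"hand":1}], "force": 30}}

```text
t: 25.37
tool_pos: [0.4346, 0.1764, 0.086]
eef_rot: [-0.0, 0.662, 0.749, 0.0]
wrist_force: [-1.8, -0.4, 6.9]
width: 0.059
grip_force: 30.0
```

{"name": "servo_tool", "arguments": {"commands": [{"turn":[0,0,0],"dp":[0,0,-0.4],"hand":1},{"turn":[0,0,0],"dp":[0,0,-0.8],"hand":1},{"turn":[0,0,0],"dp":[0,0,-1.2],"hand":1},{"turn":[0,0,0],"dp":[0,0,-1.5],"hand":1},{"turn":[0,0,0],"dp":[0,0,-1.5],"hand":1},{"turn":[0,0,0],"dp":[0,0,-1.2],"hand":1},{"turn":[0,0,0],"dp":[0,0,-0.8],"hand":1},{"turn":[0,0,0],"dp":[0,0,-0.4],"hand":1},{"turn":[0,0,0],"dp":[0,0,0],"hand":1}]}}

```text
t: 26.12
tool_pos: [0.4348, 0.1765, 0.1645]
eef_rot: [0.0, 0.662, 0.749, 0.001]
wrist_force: [-0.3, 0.1, -3.8]
width: 0.0593
grip_force: 30.0
```

Run:
```python
from h import *
from cell import cams
go(.6598,.1437,.15,np.pi/2-.038)
d=cams.snapshot("side");cv2.imwrite("pics/s7.png",d["pixels"])
```

```text
t 26.12 pos [0.4348 0.1765 0.1645] yaw 1.694 tilt 0.0013 w 0.0593 g 30.0 F [-0.3  0.1 -3.8] q6 0.21
turn [ 0.001 -0.     0.161] dp cm after turn [-2.42 22.61  1.45] before [-6.01 21.93  1.48]
```

View pics/s7.png

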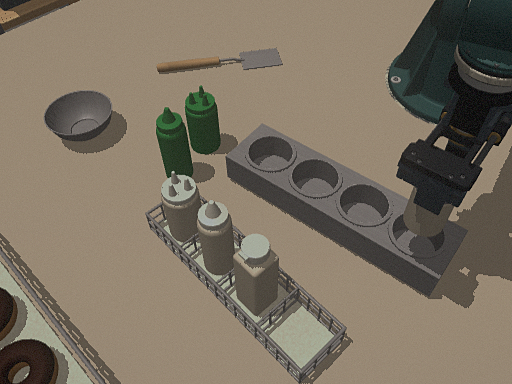

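The jar is lifted upright at (430,225), and the other three stand upright in the basket.

{"name": "servo_tool", "arguments": {"commands": [{"turn":[0,0,0.08],"dp":[0,0,0],"hand":1},{"turn":[0,0,0.08],"dp":[0,0,0],"hand":1},{"turn":[0,0,0],"dp":[-0.12,1.1,0],"hand":1},{"turn":[0,0,0],"dp":[-0.24,2.2,0],"hand":1},{"turn":[0,0,0],"dp":[-0.33,3.1,0],"hand":1},{"turn":[0,0,0],"dp":[-0.33,3.1,0],"hand":1},{"turn":[0,0,0],"dp":[-0.33,3.1,0],"hand":1},{"turn":[0,0,0],"dp":[-0.33,3.1,0],"hand":1},{"turn":[0,0,0],"dp":[-0.3,2.7,0],"hand":1},{"turn":[0,0,0],"dp":[-0.24,2.2,0],"hand":1},{"turn":[0,0,0],"dp":[-0.15,1.4,0.3],"hand":1},{"turn":[0,0,0],"dp":[-0.05,0.6,0.5],"hand":1}]}}

```text
t: 27.17
tool_pos: [0.6618, 0.1431, 0.1549]
eef_rot: [0.0, 0.72, 0.694, 0.0]
wrist_force: [-0.5, 0.2, -3.5]
width: 0.0596
grip_force: 30.0
```

{"name": "servo_tool", "arguments": {"commands": [{"turn":[0,0,0],"dp":[0,0,0.4],"hand":1},{"turn":[0,0,0],"dp":[0,0,0],"hand":1},{"turn":[0,0,0],"dp":[0,0,0],"hand":1}]}}

```text
t: 27.42
tool_pos: [0.6582, 0.1438, 0.1508]
eef_rot: [-0.001, 0.72, 0.694, -0.001]
wrist_force: [0.2, 0.3, -4.0]
width: 0.0592
grip_force: 30.0
```

Run:
```python
from h import *
go(.6598,.1437,.074,np.pi/2-.038)
```

```text
t 27.42 pos [0.6582 0.1438 0.1508] yaw 1.535 tilt 0.002 w 0.0592 g 30.0 F [ 0.2  0.3 -4. ] q6 0.22
turn [-0.002  0.     0.002] dp cm after turn [-0.    0.17  7.68] before [-0.    0.18  7.68]
```

{"name": "servo_tool", "arguments": {"commands": [{"turn":[0,0,0],"dp":[0,0.05,0.5],"hand":1},{"turn":[0,0,0],"dp":[0,0,1],"hand":1},{"turn":[0,0,0],"dp":[0,0,1.5],"hand":1},{"turn":[0,0,0],"dp":[0,0,1.5],"hand":1},{"turn":[0,0,0],"dp":[0,0,1.2],"hand":1},{"turn":[0,0,0],"dp":[0,0,0.9],"hand":1},{"turn":[0,0,0],"dp":[0,0,0.6],"hand":1},{"turn":[0,0,0],"dp":[0,0,0.3],"hand":1},{"turn":[0,0,0],"dp":[0,0,0.1],"hand":1},{"turn":[0,0,0],"dp":[0,0,0],"hand":1},{"turn":[0,0,0],"dp":[0,0,0],"hand":1}]}}

```text
t: 28.33
tool_pos: [0.6603, 0.1438, 0.0763]
eef_rot: [0.0, 0.72, 0.694, 0.0]
wrist_force: [0.4, -0.6, -3.4]
width: 0.0595
grip_force: 30.0
```

{"name": "servo_tool", "arguments": {"commands": [{"turn":[0,0,0],"dp":[0,0,0.06],"hand":1},{"turn":[0,0,0],"dp":[0,0,0.06],"hand":1},{"turn":[0,0,0],"dp":[0,0,0.06],"hand":1},{"turn":[0,0,0],"dp":[0,0,0],"hand":1}]}}

```text
t: 28.67
tool_pos: [0.6599, 0.1438, 0.074]
eef_rot: [0.0, 0.72, 0.694, 0.0]
wrist_force: [-0.3, 1.3, -4.0]
width: 0.0594
grip_force: 30.0
```

{"name": "servo_tool", "arguments": {"commands": [{"turn":[0,0,0],"dp":[0,0,0.08],"hand":1},{"turn":[0,0,0],"dp":[0,0,0.08],"hand":1},{"turn":[0,0,0],"dp":[0,0,0.06],"hand":1},{"turn":[0,0,0],"dp":[0,0,0.06],"hand":1},{"turn":[0,0,0],"dp":[0,0,0.03],"hand":1},{"turn":[0,0,0],"dp":[0,0,0],"hand":1}]}}

```text
t: 29.17
tool_pos: [0.66, 0.1438, 0.071]
eef_rot: [-0.0, 0.72, 0.694, -0.0]
wrist_force: [-2.1, 0.0, 0.5]
width: 0.0595
grip_force: 30.0
```

Contact again, so I'll release and rise well clear.

{"name": "servo_tool", "arguments": {"commands": [{"turn":[0,0,0],"dp":[0,0,0.02],"hand":1},{"turn":[0,0,0],"dp":[0,0,0],"hand":-0.4},{"turn":[0,0,0],"dp":[0,0,0],"hand":-0.7},{"turn":[0,0,0],"dp":[0,0,0],"hand":-1},{"turn":[0,0,0],"dp":[0,0,0],"hand":-1},{"turn":[0,0,0],"dp":[0,0,0],"hand":-1},{"turn":[0,0,0],"dp":[0,0,-0.7],"hand":-1},{"turn":[0,0,0],"dp":[0,0,-1.8],"hand":-1},{"turn":[0,0,0],"dp":[0,0,-2.8],"hand":-1},{"turn":[0,0,0],"dp":[0,0,-3],"hand":-1},{"turn":[0,0,0],"dp":[0,0,-3],"hand":-1},{"turn":[0,0,0],"dp":[0,0,-2],"hand":-1}]}}

```text
t: 30.17
tool_pos: [0.6607, 0.1439, 0.2072]
eef_rot: [0.001, 0.72, 0.694, 0.001]
wrist_force: [0.4, 0.3, -0.0]
width: 0.0914
grip_force: 0.0
```

{"name": "servo_tool", "arguments": {"commands": [{"turn":[0,0,0],"dp":[1,-2,-1],"hand":-1},{"turn":[0,0,0],"dp":[2,-3,0],"hand":-1},{"turn":[0,0,0],"dp":[2,-3,0],"hand":-1},{"turn":[0,0,0],"dp":[2,-3,0],"hand":-1},{"turn":[0,0,0],"dp":[2,-3,0],"hand":-1},{"turn":[0,0,0],"dp":[1,-1,0],"hand":-1},{"turn":[0,0,0],"dp":[0,0,0],"hand":-1},{"turn":[0,0,0],"dp":[0,0,0],"hand":-1},{"turn":[0,0,0],"dp":[0,0,0],"hand":-1}]}}

```text
t: 30.92
tool_pos: [0.5147, 0.2489, 0.2141]
eef_rot: [0.0, 0.72, 0.694, 0.0]
wrist_force: [0.3, 1.0, 0.6]
width: 0.0911
grip_force: 0.0
```

Run:
```python
from h import *
from cell import cams
d=cams.snapshot("side");cv2.imwrite("pics/s8.png",d["pixels"])
C=cloud(d);z=C[...,2]
for n,c,lo,hi,r in(("triple",(.6498,-.1141),.055,.092,.029),("cone",(.6531,-.0282),.055,.11,.025),("square",(.6565,.0578),.128,.146,.019),("jar",(.6598,.1437),.082,.1,.03)):
    m=np.hypot(C[...,0]-c[0],C[...,1]-c[1])<.045
    Q=C[m&(z>lo)&(z<hi)];x,s,k=circ(Q,r);print(n,"off",(x-c).round(4),s.round(4),k,"top",np.sort(C[m][:,2])[-5].round(3))
go(.6,.1,.2,1.5)
```

```text
triple off [-0.0027 -0.0006] 0.0006 508 top 0.133
cone off [-0.0006 -0.0001] 0.0005 700 top 0.159
square off [-0.0009 -0.0003] 0.0013 136 top 0.151
jar off [-0.0021 -0.0002] 0.0011 261 top 0.105
t 30.97 pos [0.5148 0.2487 0.2138] yaw 1.533 tilt 0.0005 w 0.0912 g 0.0 F [ 0.6 -0.4  0.2] q6 0.45
turn [ 0.    -0.     0.033] dp cm after turn [-14.23   9.55   1.38] before [-14.54   9.08   1.39]
```

View pics/s8.png

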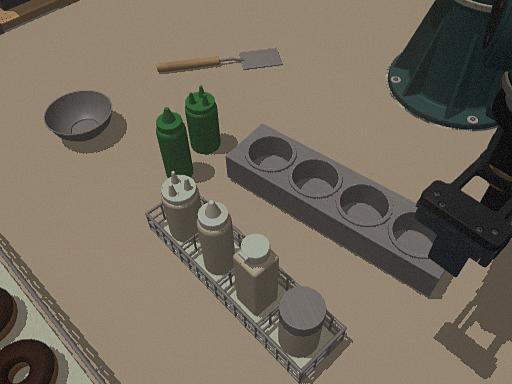

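All four stand upright, within 3 mm of their compartment centres and at the right heights: triple (182,208), cone (215,238), square (258,275), jar (301,320).

```bash
python3 -c "
from cell import ticket
print(ticket.job_done())"
```

```text
the job is handed in; nothing more can be done
None
```

The jar, square, cone and triple (left to right) now stand upright in the basket, one per compartment in their warmer order, each within 3 mm of its compartment's centre; the job was handed in at about 31 s, and no verdict came back.

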